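Switch off the charger's socket on the bench power rail

ROBOT

A 7-joint arm with a two-finger parallel gripper is mounted at the origin on the work surface; the furniture and walls round the work are solid. World frame = base frame: x ahead of the robot, y to its left, z up, the work surface at z = 0. Lengths are in m, angles in rad, forces in N, time in s.
With the tool pointing down it reaches from about 0.4 to 0.85 m from the base axis. Payload 4.5 kg.
Tool frame: the origin (TCP) lies where the fingers leave the gripper's body, on its centre line; the fingertips stand 64 mm ahead of it and the grasp point (between the pads) lies 45 mm ahead of it; z points along the fingers, y is the direction in which the jaws open and shut (so a half turn about z gives the same grasp; the last joint's range is limited). The gripper opens to 88 mm and grips with 3 to 60 N. Pads are 18 mm wide; open, the fingers measure 123 mm over their backs; the gripper's body (75 mm by 187 mm) begins 45 mm behind the grasp point.
Start: joints at [-1.162, 0.689, -0.195, 1.565, 0.157, 0.902, -0.215], TCP at [0.229, 0.582, 0.303] pointing down, gripper open.
Joint ranges: [-3.01, 3.01], [-0.46, 2.08], [-1.47, 1.51], [0.13, 2.56], [-1, 4.14], [0.04, 2.09], [-2.66, 2.66]. Speed limits (rad/s): [2.57, 2.57, 3.14, 3.14, 3.14, 3.14, 3.14].

INTERFACE

Orientations are given as a unit quaternion [x, y, z, w].
In Python, from plant import monitor, snapshot, workorder, finder gives the robot as it stands.
- The arm moves only by the tool carry_out, never from a script. Its argument "motion" is one flat list of numbers, 6 for each row, row after row: the shift along the tool's x, y, z in cm, then the turn, a rotation vector about the tool's x, y, z in rad. In form: [x, y, z, rx, ry, rz, x, y, z, rx, ry, rz, ...]. A call has 1 to 8 rows; each row shifts and turns the commanded pose from where the row before left it, along the tool's axes as they then stand; what a row does not reach is not made up. A row lasts 1/8 s, in which the tool goes at most 62.5 mm and 10.7 degrees, less where a joint would pass 70% of its speed; a pose out of reach is approached as far as the arm can. A call with a gripper value outside its range is refused whole. "hand" is the finger opening in cm, from 0 to 8.81, set as the call begins (left out, the last holds). The fingers move at their own pace and stop on an object; "grip_force" is the grip in N (left out, the last holds). Time passes only in rows, so rows that do not move let the fingers close. It gives the time, the measured TCP pose, the force and the opening at its end, in the units of the state.
- monitor.get_state(): the state, without advancing time (a new reading comes with each control period).
- snapshot(name): name is "side" or "top"; returns a dict with "frame" (384x512x3 uint8, red, green, blue), "range_z" (384x512 float32, m along the optical axis (not along the pixel's ray), 0 where there is no reading), "fx", "fy", "cx", "cy" (pixels), "rvec" (rotation vector, rad) and "tvec" (3), from world to camera coordinates, as OpenCV has them. Camera axes: x right, y down, z forward; pixel columns grow to the right and rows downward; lengths in m; the calibration is good to about 2 mm. A picture is of the moment at which its call begins.
- workorder.finish_job(): hands the job in, once; it reports no verdict.
Trained networks look in a picture, given as the dict that the camera call returned (one of the last four; its "shot" number tells which), for a name from the list of things; names that differ only in an ending like _2 or _b are one class to them, and where a whole thing is asked for, a point or a joint stands for the part that bears it (a point fixed in the world has none). Each returns a list of dicts, best first, with "p" (0 to 1); they miss things now and then, are a little off and sometimes report something else, mostly with a low value. They report only what shows in the picture. A call takes as long as a camera call. They do not tell look-alikes from the thing itself.
- finder.masks_of(picture, thing): "pixels" (384x512 bool, what is visible of it) and "extent" ([left, top, right, bottom] in pixels, round what is visible of it).
The state is a dict: "clock": time; "q": joint angles; "qd": joint speeds; "joint_torque": joint torques, N m; "tool_pos": TCP position; "eef_rot": TCP orientation; "contact_force": force on the tool from outside, world axes, zero at the start; "moment": the same for the moment, N m; "opening": opening from 0.0 (shut) to 1.0 (fully open).
Only numpy, scipy, OpenCV 4.12 (cv2) and the standard library are available. Lean on these libraries where they do the work, as an engineer would, in place of code of your own. Each camera call takes 0.05 s, during which the arm holds its last target. There are 200 camera calls.

TASK

The phone is charged, so switch off the socket on the bench power rail that the white USB charger block is plugged into: press the raised half of that socket's rocker gently with a fingertip until it clicks over, then take the hand away. Leave every other switch as it is, do not pull or knock the charger or the other plugs, and leave the phone and the thread spool where they lie.

Things in the scene. Friction and masses are not known exactly. Their poses are not given: they have to be found in the camera images.
- power_rail: Bench power rail, fixed: a white and aluminium box 89 wide (x), 304 long (y), its top 40 above the bench. Origin under its centre at bench height; x points away from the robot, y to the left, z up. Along the far half of its top five round sockets, 54 apart, numbered 1 to 5 from the left, with a black rocker switch in front of each on the near half. 1 to 4 are in use and on; 5 is empty and off.
- usb_charger: USB charger: a plain white upright block 40 (x) x 44 (y) x 50 tall above the rail's top, with two flat charging ports on its top and no lead. It sits loose, by a round boss 12 deep, in one of sockets 1 to 4, a different one each time. Origin on its socket's axis, level with the rail's top (40 above the bench).
- plug_a: Another appliance's plug in one of sockets 1 to 4: a flat right-angled black plug, 18 tall above the rail's top, 38 across, its lead going away over the far edge of the bench. Fixed. Origin on its socket's axis, level with the rail's top.
- plug_b: Another appliance's plug in one of sockets 1 to 4: a straight black plug, 36 tall (66 with the arch of its lead) above the rail's top, 38 across, its lead going away over the far edge of the bench. Fixed. Origin on its socket's axis, level with the rail's top.
- plug_c: Another appliance's plug in one of sockets 1 to 4: a flat right-angled black plug, 18 tall above the rail's top, 38 across, its lead going away over the far edge of the bench. Fixed. Origin on its socket's axis, level with the rail's top.
- switch_1 (a joint): Rocker switch of socket 1 (from the left), rad: 0 = on (far half down, near half standing up), 0.40 = off (near half down). On at the start. All rockers: 3 to 4 N on the raised tip moves it; past the middle (0.20) an over-centre spring snaps it over, released before that it springs back.
- rocker_1 (a point): Middle of rocker 1, on its pivot, 41 above the bench. All rockers: 28 long along the rail's x (14 to each side of here), 18 wide; the top is a shallow V. The raised tip stands 8 above the rail's top (48 above the bench), 6 at mid-swing, the lowered half about 3.
- switch_2 (a joint): Rocker switch of socket 2 (from the left), rad: 0 = on (far half down, near half standing up), 0.40 = off (near half down). On at the start.
- rocker_2 (a point): Middle of rocker 2, on its pivot, 41 above the bench. Sizes as rocker_1.
- switch_3 (a joint): Rocker switch of socket 3 (from the left), rad: 0 = on (far half down, near half standing up), 0.40 = off (near half down). On at the start.
- rocker_3 (a point): Middle of rocker 3, on its pivot, 41 above the bench. Sizes as rocker_1.
- switch_4 (a joint): Rocker switch of socket 4 (from the left), rad: 0 = on (far half down, near half standing up), 0.40 = off (near half down). On at the start.
- rocker_4 (a point): Middle of rocker 4, on its pivot, 41 above the bench. Sizes as rocker_1.
- switch_5 (a joint): Rocker switch of socket 5 (from the left), rad: 0 = on (far half down, near half standing up), 0.40 = off (near half down). Off at the start.
- rocker_5 (a point): Middle of rocker 5, on its pivot, 41 above the bench. Sizes as rocker_1.
- socket_1 (a point): Centre of socket 1, level with the rail's top, 42.5 behind rocker_1 along the rail's x.
- socket_2 (a point): Centre of socket 2, level with the rail's top, 42.5 behind rocker_2 along the rail's x.
- socket_3 (a point): Centre of socket 3, level with the rail's top, 42.5 behind rocker_3 along the rail's x.
- socket_4 (a point): Centre of socket 4, level with the rail's top, 42.5 behind rocker_4 along the rail's x.
- phone: Black phone lying flat, 140 x 68 x 8, on the bench in front of the rail, toward its right-hand end. Loose. Origin under its centre.
- thread_spool: Wooden spool of red thread, standing, 39 across, 45 tall, to the left of the rail. Loose. Origin under its centre.
Not all that is in view belongs to the job. Leave any green or turquoise look-alike of the usb_charger alone.

How it is judged:
By the outcome, as a careful person would: the job done as asked, in the order asked, and still so for the second after the job is handed in, with the robot touching nothing.
It also fails if it takes over 29 s, if anything falls off the work surface, if the arm or the gripper's body presses on something with over 40 N, if the wrist force passes 120 N, or if a joint passes its speed limit or range.

## Working session

There is one attempt and no reset: what is moved stays moved. The work goes in short steps, Python scripts to look and compute and a tool call to move; the robot and the scene stay as the last step left them, time stands still between calls to the robot, and variables do not carry over. Pictures are saved under pics/ and viewed, about 8 in all and at most 12, crops included, and the job is handed in when it is done.

Besides the shell and the picture viewer there is one more tool, called as name(argument=value, ...) on one line, values as JSON. carry_out: Moves the arm, as the interface text tells. Its arguments: {"type":"object","properties":{"motion":{"type":"array"},"hand":{"type":"number"},"grip_force":{"type":"number"}},"required":["motion"]}

```bash
mkdir -p pics; cat > h.py <<'E'
import numpy as np,cv2
from plant import monitor,snapshot,workorder,finder
def pts(s):
    R=cv2.Rodrigues(np.array(s["rvec"],float))[0];t=np.array(s["tvec"],float).ravel()
    z=s["range_z"];v,u=np.mgrid[:z.shape[0],:z.shape[1]]
    P=np.stack([(u-s["cx"])/s["fx"]*z,(v-s["cy"])/s["fy"]*z,z],-1)
    return (P-t)@R
def save(n,im): cv2.imwrite("pics/"+n,im[...,::-1])
E
python3 - <<'E'
from h import *
a=snapshot("top");b=snapshot("side")
save("a.png",np.vstack([a["frame"],b["frame"]])[:, :]) 
for n,s in(("top",a),("side",b)):
    W=pts(s)
    for th in("power_rail","usb_charger","plug_a","plug_b","rocker_1","phone","thread_spool"):
        for d in finder.masks_of(s,th)[:6]:
            m=d["pixels"]&(s["range_z"]>0)
            print(n,th,round(d["p"],2),np.round(d["extent"]),np.round(np.median(W[m],0),3) if m.any() else None)
st=monitor.get_state();print(st["tool_pos"],st["eef_rot"],st["contact_force"])
im=cv2.imread("pics/a.png");cv2.imwrite("pics/a.png",cv2.resize(im,(400,600),interpolation=cv2.INTER_AREA));save("top.png",a["frame"]);save("side.png",b["frame"])
E
```

```text
top power_rail 0.9 [234. 108. 355. 171.] [ 0.459 -0.11   0.039]
top power_rail 0.31 [298. 108. 314. 152.] [ 0.487 -0.14   0.058]
top usb_charger 0.81 [232. 184. 252. 205.] [0.339 0.057 0.062]
top usb_charger 0.66 [248. 136. 259. 153.] [0.479 0.018 0.088]
top usb_charger 0.59 [147. 250. 167. 262.] [0.162 0.296 0.062]
top usb_charger 0.43 [235. 106. 357. 171.] [ 0.459 -0.11   0.039]
top plug_a 0.77 [279. 108. 295. 149.] [ 0.502 -0.087  0.051]
top plug_a 0.54 [301. 111. 315. 153.] [ 0.49  -0.141  0.055]
top plug_a 0.47 [266. 113. 278. 151.] [ 0.494 -0.034  0.053]
top plug_a 0.32 [287. 154. 296. 160.] [ 0.449 -0.091  0.044]
top plug_b 0.77 [279. 108. 295. 149.] [ 0.502 -0.087  0.051]
top plug_b 0.54 [301. 111. 315. 153.] [ 0.49  -0.141  0.055]
top plug_b 0.47 [266. 113. 278. 151.] [ 0.494 -0.034  0.053]
top plug_b 0.32 [287. 154. 296. 160.] [ 0.449 -0.091  0.044]
top rocker_1 0.62 [232. 106. 359. 169.] [ 0.457 -0.107  0.039]
top rocker_1 0.55 [282. 111. 296. 150.] [ 0.501 -0.088  0.052]
top phone 0.91 [325. 185. 372. 212.] [ 0.337 -0.26   0.007]
top phone 0.55 [231. 104. 355. 170.] [ 0.4
[... 466 characters left out ...]

side plug_a 0.7 [306. 213. 370. 269.] [ 0.504 -0.093  0.052]
side plug_b 0.88 [318. 220. 380. 288.] [ 0.498 -0.15   0.055]
side plug_b 0.86 [305. 197. 367. 255.] [ 0.514 -0.039  0.047]
side plug_b 0.7 [306. 213. 370. 269.] [ 0.504 -0.093  0.052]
side rocker_1 0.89 [284. 174. 402. 350.] [ 0.464 -0.184  0.039]
side phone 0.66 [315. 218. 380. 289.] [ 0.513 -0.147  0.05 ]
side phone 0.63 [238. 272. 277. 336.] [ 0.34  -0.275  0.008]
side thread_spool 0.76 [308. 145. 323. 168.] [0.523 0.16  0.032]
side thread_spool 0.28 [306. 196. 364. 220.] [ 0.499 -0.042  0.052]
[0.22879399 0.58163993 0.30275572] [1.86303770e-01 9.82492190e-01 5.12057445e-05 5.37559336e-06] [-0.05881742  1.26657677 -0.25714536]
```

View pics/top.png

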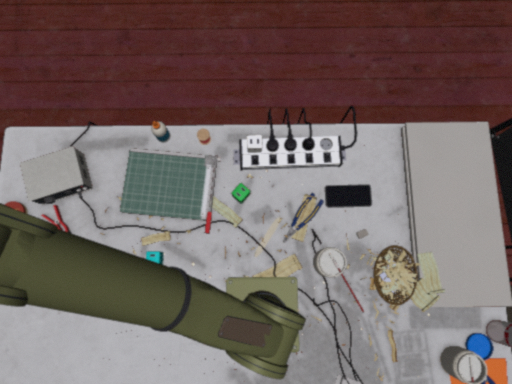

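View pics/side.png

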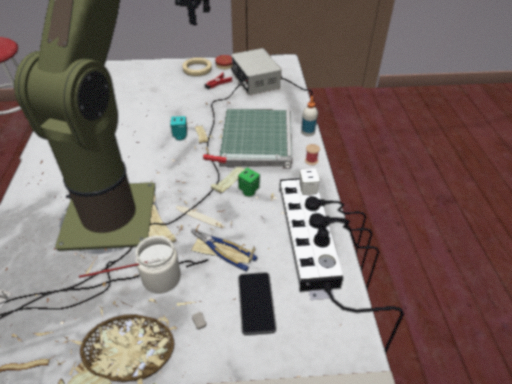

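Candidates: the white block on the rail at top (254,143) / side (309,181), the green look-alike at (241,192) and the turquoise one at (154,257). By the description it's the white one, in the leftmost socket (1). Next I'll fit the rail pose and check the choice in a crop.

```bash
python3 - <<'E'
from h import *
ims=[]
for n in("top","side"):
    s=snapshot(n);W=pts(s);z=s["range_z"];f=s["frame"].astype(int)
    box=(W[...,0]>.38)&(W[...,0]<.58)&(W[...,1]>-.3)&(W[...,1]<.08)&(z>0)
    m=box&(W[...,2]>.03)&(W[...,2]<.047)
    r=cv2.minAreaRect(W[m][:,:2].astype(np.float32));print(n,r,m.sum())
    print(cv2.boxPoints(r).round(3).tolist())
    # dark blobs = rockers
    d=(box&(f.max(-1)<70)&(W[...,2]>.03)).astype(np.uint8)
    k,l,st,c=cv2.connectedComponentsWithStats(d)
    for i in range(1,k):
        if st[i,4]>=8: print(i,c[i].round(1),st[i,4],np.median(W[l==i],0).round(4))
    ch=box&(W[...,2]>.075)&(f.min(-1)>150)
    print("charger",np.median(W[ch],0),W[ch].min(0),W[ch].max(0))
    x0,y0,x1,y1=(225,95,365,180) if n=="top" else (265,155,385,295)
    k=5 if n=="top" else 4
    ims.append(cv2.resize(s["frame"][y0:y1,x0:x1],None,fx=k,fy=k,interpolation=cv2.INTER_CUBIC))
save("ct.png",ims[0]);save("cs.png",ims[1])
E
```

```text
top ((0.4960630238056183, -0.09007646143436432), (0.14217227697372437, 0.3083014488220215), 1.4521803855895996) 2180
[[0.42100000381469727, 0.06199999898672104], [0.42899999022483826, -0.2460000067949295], [0.5709999799728394, -0.24199999868869781], [0.5630000233650208, 0.06599999964237213]]
1 [289.8 140.4] 137 [ 0.4915 -0.0879  0.0553]
2 [271.9 141.1] 138 [ 0.4898 -0.0349  0.0552]
3 [307.8 122.8] 12 [ 0.5445 -0.14    0.0829]
5 [308.1 143.3] 105 [ 0.4836 -0.1407  0.0687]
7 [240.1 151.1] 24 [0.4696 0.0605 0.0392]
8 [340.6 153.3] 32 [ 0.4608 -0.2407  0.0389]
9 [326.7 156.8] 39 [ 0.4499 -0.1985  0.044 ]
10 [291.  158.4] 39 [ 0.4464 -0.0915  0.0444]
11 [309.  157.5] 40 [ 0.4486 -0.1451  0.0435]
12 [254.8 159.6] 40 [0.4426 0.0158 0.0444]
13 [272.9 159. ] 35 [ 0.4444 -0.0377  0.0435]
charger [0.48460438 0.01848805 0.08929358] [ 0.46641982 -0.00462429  0.07643283] [0.50491386 0.03895483 0.09533346]
side ((0.49763280153274536, -0.09751628339290619), (0.14247100055217743, 0.32078438997268677), 1.525333285331726) 3048
[[0.421999990940094, 0.061000000685453415], [0.4309999942779541, -0.25999999046325684], [0.5730000138282776, -0.25600001215934753], [0.5649999976158142, 0.06499999761581421]]
1 [289.4 190.1] 29 [0.4398 0.0114 0.0451]
2 [315. 203.] 183 [ 0.4901 -0.0453  0.0555]
3 [341.7 203.8] 13 [ 0.56   -0.039   0.0404]
4 [293.2 206.1] 35 [ 0.4419 -0.043   0.0453]
5 [325.9 227.8] 541 [ 0.4933 -0.1452  0.0573]
6 [297.2 223.1] 45 [ 0.4449 -0.0955  0.0447]
7 [301.6 241.8] 52 [ 0.4468 -0.1505  0.0451]
8 [306.5 261.8] 60 [ 0.4496 -0.2035  0.044 ]
10 [321.  280.4] 199 [ 0.473  -0.2461  0.0381]
charger [0.48600453 0.01017202 0.08979081] [ 0.4664089  -0.00896553  0.07854863] [0.50728999 0.03752859 0.09392787]
```

View pics/ct.png

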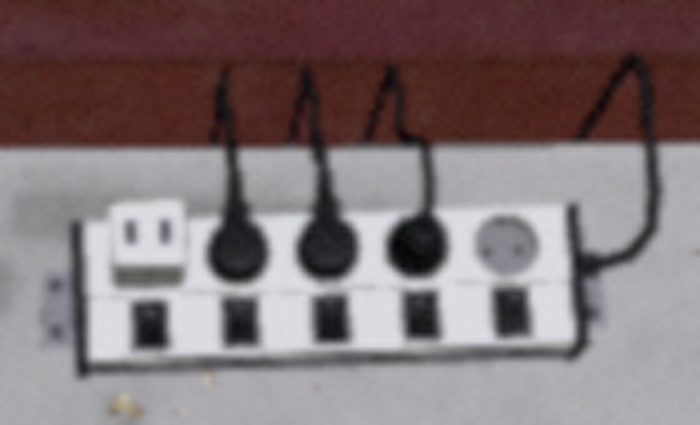

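View pics/cs.png

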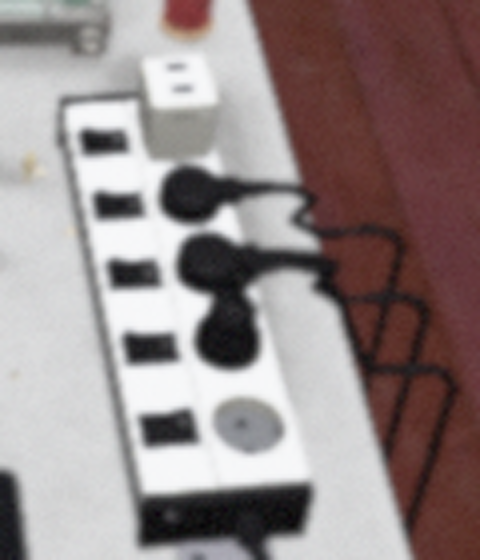

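The crop confirms it: the white block with two ports is in the leftmost socket, at crop (147,240). Its rocker is at crop (150,325), giving rocker_1 ≈ (0.442, 0.014) with the rail turned about +0.034 rad. First I'll turn to line up with the rail and close the fingers.

carry_out(motion=[0, 0, 0, 0, 0, -0.102, 0, 0, 0, 0, 0, -0.102, 0, 0, 0, 0, 0, -0.102, 0, 0, 0, 0, 0, -0.102], hand=0, grip_force=10)

```text
clock: 1.4
tool_pos: [0.2288, 0.5816, 0.3027]
eef_rot: [-0.018, 1.0, 0.0, 0.0]
contact_force: [0.1, -0.4, 0.3]
opening: 0.571
```

carry_out(motion=[-1.2, -4, 0.5, 0, 0, 0, -1.2, -4, 0.5, 0, 0, 0, -1.2, -4, 0.5, 0, 0, 0, -1.2, -4, 0.5, 0, 0, 0, -1.2, -4, 0.5, 0, 0, 0, -1.2, -4, 0.5, 0, 0, 0, -1.2, -4, 0.5, 0, 0, 0, -1.2, -4, 0.5, 0, 0, 0])

```text
clock: 2.4
tool_pos: [0.336, 0.264, 0.2628]
eef_rot: [-0.017, 1.0, 0.0, 0.0]
contact_force: [0.6, -0.4, -0.1]
opening: 0.004
```

carry_out(motion=[-1.2, -3.6, 1.4, 0, 0, 0, -1.2, -3.6, 1.4, 0, 0, 0, -1.2, -3.6, 1.4, 0, 0, 0, -1.2, -3.6, 1.4, 0, 0, 0, -1.2, -3.6, 1.4, 0, 0, 0, -1.2, -3.6, 1.4, 0, 0, 0, -1.1, -3.6, 1.4, 0, 0, 0, 0, 0, 0, 0, 0, 0])

```text
clock: 3.4
tool_pos: [0.4273, 0.013, 0.164]
eef_rot: [-0.014, 1.0, -0.001, -0.0]
contact_force: [0.3, 1.3, 0.0]
opening: 0.009
```

```bash
python3 - <<'E'
from h import *
s=snapshot("side");st=monitor.get_state();print(st["tool_pos"],st["eef_rot"],st["contact_force"])
R=cv2.Rodrigues(np.array(s["rvec"],float))[0];t=np.array(s["tvec"],float).ravel()
def px(p):
    c=R@np.array(p)+t;return (s["fx"]*c[0]/c[2]+s["cx"],s["fy"]*c[1]/c[2]+s["cy"])
p=np.array(st["tool_pos"]);a=px(p-[0,0,.064]);print("tip",a,"rocker",px([.442,.014,.044]),"target",px([.429,.0135,.047]))
x0,y0=255,110
im=cv2.resize(s["frame"][y0:y0+110,x0:x0+110],None,fx=5,fy=5,interpolation=cv2.INTER_CUBIC)
for q,c in((a,(255,0,0)),(px([.442,.014,.044]),(0,255,0)),(px([.429,.0135,.047]),(0,128,255))):
    cv2.circle(im,(int((q[0]-x0+.5)*5),int((q[1]-y0+.5)*5)),4,c,1)
save("c3.png",im)
E
```

```text
[0.42703443 0.01494484 0.16443486] [-1.51254928e-02  9.99885599e-01 -9.42493424e-05  4.04524905e-06] [0.07189255 0.2368162  0.60683509]
tip (np.float64(284.78937104759405), np.float64(172.35510051787924)) rocker (np.float64(289.75543100283403), np.float64(189.64098922299272)) target (np.float64(284.5421193393985), np.float64(189.14212952525918))
```

View pics/c3.png

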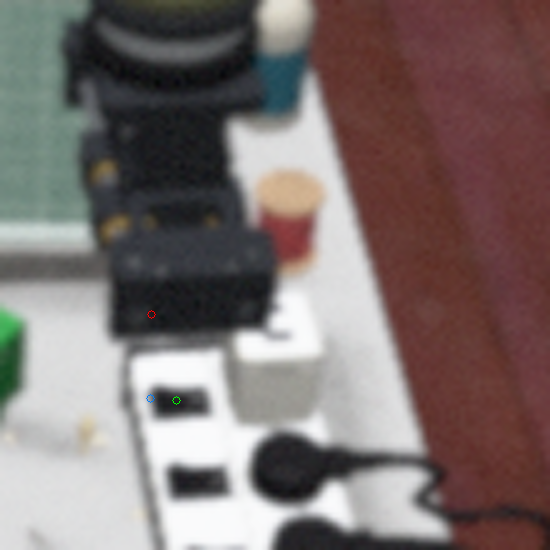

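The crop shows rocker 1 at crop x 150–210, y about 400, matching my estimate. The closed tips are above it, hidden behind the gripper body. The charger at crop (278,370) is clear of the fingers. Now descending to just above the rocker, then pressing slowly.

carry_out(motion=[-0.2, 0, 1.0, 0, 0, 0, 0, 0, 1.0, 0, 0, 0, 0, 0, 1.0, 0, 0, 0, 0, 0, 0.8, 0, 0, 0, 0, 0, 0.5, 0, 0, 0, 0, 0, 0.3, 0, 0, 0, 0, 0, 0, 0, 0, 0])

```text
clock: 4.32
tool_pos: [0.4285, 0.016, 0.1184]
eef_rot: [-0.017, 1.0, -0.0, -0.0]
contact_force: [-0.5, -0.8, 0.4]
opening: 0.007
```

carry_out(motion=[0, 0, 0.2, 0, 0, 0, 0, 0, 0.2, 0, 0, 0, 0, 0, 0.1, 0, 0, 0, 0, 0, 0.1, 0, 0, 0, 0, 0, 0, 0, 0, 0])

```text
clock: 4.95
tool_pos: [0.4288, 0.016, 0.1128]
eef_rot: [-0.017, 1.0, 0.0, 0.0]
contact_force: [0.7, 0.2, 0.1]
opening: 0.006
```

Tip is at about 0.0488, just above contact. Now pressing in small steps.

carry_out(motion=[0, 0, 0.1, 0, 0, 0, 0, 0, 0.1, 0, 0, 0, 0, 0, 0, 0, 0, 0])

```text
clock: 5.32
tool_pos: [0.4282, 0.016, 0.1109]
eef_rot: [-0.017, 1.0, 0.0, -0.0]
contact_force: [-0.9, 0.4, 1.4]
opening: 0.008
```

carry_out(motion=[0, 0, 0.1, 0, 0, 0, 0, 0, 0, 0, 0, 0])

```text
clock: 5.58
tool_pos: [0.4289, 0.016, 0.1097]
eef_rot: [-0.017, 1.0, 0.0, 0.0]
contact_force: [0.5, 0.5, -0.5]
opening: 0.006
```

carry_out(motion=[0, 0, 0.1, 0, 0, 0, 0, 0, 0, 0, 0, 0])

```text
clock: 5.82
tool_pos: [0.4289, 0.016, 0.1087]
eef_rot: [-0.017, 1.0, 0.0, 0.0]
contact_force: [0.5, 1.4, -0.2]
opening: 0.006
```

carry_out(motion=[0, 0, 0.1, 0, 0, 0, 0, 0, 0, 0, 0, 0])

```text
clock: 6.08
tool_pos: [0.4288, 0.016, 0.1077]
eef_rot: [-0.017, 1.0, 0.0, 0.0]
contact_force: [0.3, -0.3, -0.0]
opening: 0.005
```

carry_out(motion=[0, 0, 0.07, 0, 0, 0, 0, 0, 0, 0, 0, 0])

```text
clock: 6.32
tool_pos: [0.4288, 0.016, 0.1074]
eef_rot: [-0.017, 1.0, 0.0, 0.0]
contact_force: [-0.8, 0.1, 5.2]
opening: 0.006
```

5 N at tip height 0.0434, which would fit the lowered half at its stop. Backing off to check.

carry_out(motion=[0, 0, -0.5, 0, 0, 0, 0, 0, -1.5, 0, 0, 0, 0, 0, -3, 0, 0, 0, 0, 0, -4, 0, 0, 0, 1, 3, -4, 0, 0, 0, 2, 4, -2, 0, 0, 0, 3, 4, 0, 0, 0, 0, 3, 4, 0, 0, 0, 0])

```text
clock: 7.32
tool_pos: [0.3329, 0.1638, 0.2574]
eef_rot: [-0.016, 1.0, 0.0, 0.0]
contact_force: [0.7, 0.6, 0.1]
opening: 0.007
```

carry_out(motion=[0, 4, 0, 0, 0, 0, 0, 4, 0, 0, 0, 0, 0, 4, 0, 0, 0, 0, 0, 0, 0, 0, 0, 0])

```text
clock: 7.82
tool_pos: [0.3291, 0.2861, 0.2574]
eef_rot: [-0.019, 1.0, 0.002, -0.0]
contact_force: [0.3, 0.2, 0.2]
opening: 0.003
```

```bash
python3 - <<'E'
from h import *
ims=[]
for n in("top","side"):
    s=snapshot(n);W=pts(s)
    f=s["frame"].astype(int)
    ch=(W[...,0]>.44)&(W[...,0]<.54)&(W[...,1]>-.02)&(W[...,1]<.06)&(W[...,2]>.075)&(W[...,2]<.11)&(f.min(-1)>150)
    print(n,"charger",W[ch].min(0),W[ch].max(0))
    x0,y0,x1,y1=(225,125,365,180) if n=="top" else (270,155,350,295)
    ims.append(cv2.resize(s["frame"][y0:y1,x0:x1],None,fx=5.5 if n=="top" else 4.2,fy=5.5 if n=="top" else 4.2,interpolation=cv2.INTER_CUBIC))
    for th in("phone","thread_spool"):
        for d in finder.masks_of(s,th)[:1]:
            print(th,np.median(W[d["pixels"]],0).round(3))
    # far vs near height of each rocker
    yv=np.array([-np.sin(.034),np.cos(.034)]);xv=np.array([yv[1],-yv[0]])
    for i in range(5):
        c=np.array([.4425,.0145])-.054*i*yv
        D=W[...,:2]-c;a=D@xv;b=D@yv;m=(abs(b)<.008)
        print(i+1,"near",W[m&(a>-.013)&(a<-.005)][:,2].mean().round(4),"far",W[m&(a<.013)&(a>.005)][:,2].mean().round(4))
save("d1.png",ims[0]);save("d2.png",ims[1]);print(monitor.get_state()["contact_force"])
E
```

```text
top charger [ 0.46694829 -0.00460491  0.07746276] [0.50536053 0.03892084 0.09594462]
phone [ 0.338 -0.264  0.007]
1 near 0.0417 far 0.0461
2 near 0.0469 far 0.0431
3 near 0.0463 far 0.0428
4 near 0.0464 far 0.0422
5 near 0.0422 far 0.0459
side charger [ 0.46641906 -0.0085657   0.07642414] [0.50695944 0.03815245 0.09310016]
phone [ 0.34  -0.275  0.008]
thread_spool [0.523 0.16  0.031]
1 near 0.0428 far 0.046
2 near 0.0461 far 0.0435
3 near 0.0457 far 0.0425
4 near 0.0462 far 0.0434
5 near 0.0429 far 0.0464
[-0.09331954 -0.19974129 -0.67158395]
```

View pics/d1.png

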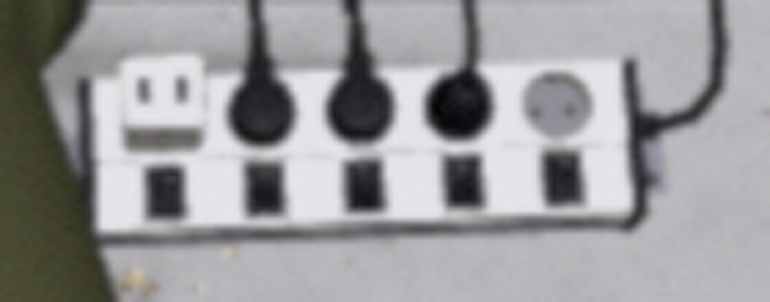

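View pics/d2.png

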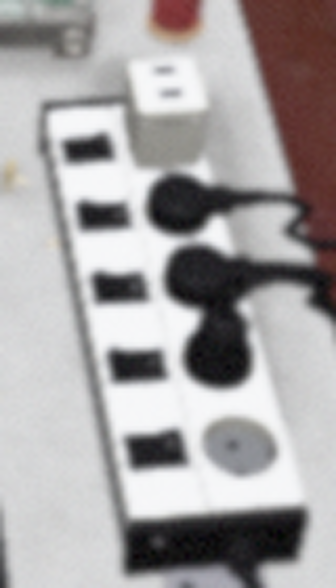

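Rocker 1, at crop (165,190) and (88,148), now looks like the off rocker 5. Depth from both cameras shows its near half down, with 2–4 unchanged and the charger in place. Handing in.

```bash
python3 -c "
from plant import workorder
print(workorder.finish_job())"
```

```text
the job is handed in; nothing more can be done
None
```

I switched off socket 1, the one the white USB charger is plugged into, by pressing the raised half of its rocker with the closed fingertips. The hand is clear of everything and the job is handed in at about 8 s on the robot's clock, well inside 29 s.

- **Switches:** both cameras' depth readings show rocker 1 with its near half down (42 mm, far half 46 mm), the same as rocker 5, which was already off. Rockers 2 to 4 still have their near halves up.
- **Charger, phone and spool:** the charger's position is unchanged to within about 1 mm. The phone reads within 4 mm of where it started. The spool matched in the side view only; the top camera didn't report it in the last look, when the arm covered part of that view.
- **Force:** the highest reading was about 5 N, at the bottom of the press. I never felt the click as a separate force step, so the result rests on the depth readings and the last pictures.

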